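# Set the loaded shaker to fast and start it

## Task

Get the bench shaker that carries the magenta tube rack running at full speed: with a fingertip, push its red speed lever sideways from off, past the slow notch and all the way to the fast stop at the end, and only then press its green start button fully down and let it up again. Push the lever without gripping it between the fingers, and leave the other shaker's controls, the loads on both shakers, the dark jar and the pale press die alone.

Things in the scene. Friction and masses are not known exactly. Their poses are not given: they have to be found in the camera images.
- shaker_a: The shaker to start (carries the magenta tube rack): white and grey, fixed to the bench, 180 mm deep (x), 184 mm wide (y). Stands on screw feet, 0 to 14 mm higher from run to run; heights are given above its origin, which is under its centre (0 to 14 mm above the bench); x from its front edge (controls) towards its deck, y left, z up. Front part (local x -90 to +2): grey console, flat top 66 mm high; behind it (x +5 to +89) a black mat, top 42 mm high, for the load.
- lever_a_pivot (a point): Vertical axis of the speed lever of shaker_a, at local x -12, y +8 of the shaker and at the height (93 mm) of point lever_a_post.
- lever_a_post (a point): Centre (93 mm above the shaker origin) of the upright red post, 14 mm diameter, at the end of the speed lever of shaker_a, 60 mm from the pivot axis. It can be touched from 80 to 106 mm above that origin; the flat steel lever arm lies below it, top 76 mm above it. The post moves on a level arc round the pivot.
- lever_a (a joint): Speed lever angle, rad, growing counterclockwise from above: post goes from local +y to -y across the front. 0 = off (white mark; arm points 0.6 rad from local -x towards +y), 0.6 = slow (yellow mark, first notch), 1.2 = fast (two green marks, hard stop). Sprung notches hold it; ridges at about 0.3 and 0.9. Leaving off or slow takes 5 to 8 N at the post; a push short of a ridge falls back.
- start_a_top (a point): Centre of the top face of the round green start button of shaker_a (20 mm diameter), at local x -60, y -68; 88 mm above the shaker origin. It stands 10 mm proud of a black housing 36 mm in diameter and is pressed straight down.
- start_a (a joint): Travel of the start button of shaker_a: 0 = up, 0.006 m = fully down, which takes about 5 N; it springs up when released.
- tube_rack: Magenta rack of white-capped sample tubes, 75 x 165 x 57 mm, standing loose on the mat of shaker_a (its top 99 mm above the shaker origin). Origin: centre of its underside. Leave alone.
- shaker_b: The other shaker, of the same make, that carries the petri dishes; firmly fixed. Leave its controls alone. Same size, feet, origin and axes as shaker_a; its height is set apart.
- lever_b (a joint): Angle of the speed lever of shaker_b, as for shaker_a; it stands at off (0) and must stay there.
- start_b (a joint): Travel of the start button of shaker_b, as for shaker_a; not to be pressed.
- dishes: Stack of clear petri dishes with green tape, 97 mm diameter, 49 mm high, standing loose on the mat of shaker_b. Origin: centre of its underside. Leave alone.
- dark_jar: Dark jar with a clear lid, 44 mm diameter, 80 mm high, loose on the bench at the right. Origin: centre of its underside. Leave alone.
- press_die: Pale stepped cylindrical press die, 30 mm diameter, 79 mm high, standing loose on the bench between the two shakers. Origin: centre of its underside. Leave alone.

How it is judged:
On the way, in this order (a step that is already met when the one before it is completed fails the run):
1. the lever of the loaded shaker is at the fast stop (within 0.08 rad) (value of joint lever_a above 1.12 rad), for 0.2 s.
2. then its start button is fully down (at least 4.5 of 6 mm) (value of joint start_a above 0.0045 m), for 0.05 s.
At the end, for the whole second after the job is handed in: Lever of the shaker with the magenta rack at the fast stop (over 1.12 of 1.2 rad), its button up (under 1.5 mm); other shaker's lever off (under 0.1 rad), its button up; rack and dishes upright within 12 mm, jar and press die within 30 mm of their start (value of joint lever_a above 1.12 rad and value of joint each of start_a, start_b below 0.0015 m and value of joint lever_b below 0.1 rad and not (distance of any of tube_rack, dishes from where it was at the start of the episode above 0.012 m or angle between any of tube_rack, dishes's own z axis and vertical above 0.15 rad) and not (distance of any of dark_jar, press_die from where it was at the start of the episode above 0.03 m)); the robot touches nothing.
It fails at once if the start button is pressed (over 3 mm) before the lever is at fast (value of joint start_a above 0.003 m and value of joint lever_a below 1.1 rad).
It fails at once if the other shaker's lever (over 0.2 rad) or button (over 3 mm) is operated (value of joint lever_b above 0.2 rad or value of joint start_b above 0.003 m).
It fails at once if the load of a shaker is shifted by more than 12 mm, lifted or tipped (distance of any of tube_rack, dishes from where it was at the start of the episode above 0.012 m or angle between any of tube_rack, dishes's own z axis and vertical above 0.15 rad).
It fails at once if the jar or the press die is moved by more than 30 mm (distance of any of dark_jar, press_die from where it was at the start of the episode above 0.03 m).
It fails at once if the lever's post is gripped between the fingers instead of being pushed (horizontal distance between the grasp point and lever_a_post below 0.007 m and distance between the grasp point and lever_a_post below 0.025 m and contact force between the fingers and shaker_a above 0.5 N).
It also fails if it takes over 42 s, if anything falls off the work surface, if the arm or the gripper's body presses on something with over 40 N, if the wrist force passes 120 N, or if a joint passes its speed limit or range.

## Robot

A 6-joint arm with a two-finger parallel gripper is mounted at the origin on a cart in front of the work surface, level with it; the furniture and walls round the work are solid. World frame = base frame: x ahead of the robot, y to its left, z up, the work surface at z = 0. Lengths are in m, angles in rad, forces in N, time in s.
With the tool pointing down it reaches from about 0.35 to 0.975 m from the base axis. Payload 4.9 kg.
Tool frame: the origin (TCP) lies midway between the tips of the shut fingers; the grasp point (between the pads) lies 19 mm behind it; z points along the fingers, y is the line along which they close (so a half turn about z gives the same grasp; the last joint's range is limited). The gripper opens to 85 mm and grips with 20 to 120 N. Pads are 22 mm wide; open, the fingers measure 114 mm over their backs; the gripper's body (76 mm by 85 mm) begins 54 mm behind the grasp point. The pads swing forward as they close: fully open they stand 13 mm farther back than shut.
Start: joints at [-1.25, 0.053, 1.613, -0, 1.476, -0.119], TCP at [0.266, -0.566, 0.231] pointing down, gripper open.
Joint ranges: [-3.01, 3.01], [-1.01, 2.22], [0.06, 2.58], [-1.02, 4.17], [0.09, 2.62], [-3.14, 3.14]. Speed limits (rad/s): [2.57, 2.57, 3.14, 3.14, 3.14, 3.14].

## Interface

Orientations are given as a unit quaternion [w, x, y, z].
In Python, from plant import state, grab_frame, job_done, cut_out, place_of gives the robot as it stands.
- The arm moves only by the tool jog_arm, never from a script. Its argument "motion" is text: rows parted by semicolons, each of 7 numbers parted by spaces: the opening in per cent of the stroke, from 0 (shut) to 100 (fully open), then the shift along the tool's x, y, z as a fraction of full scale, then the turn, a rotation vector about the tool's x, y, z as a fraction of full scale. A call has exactly 5 rows; each row is the pose to reach, as a shift and turn from the pose commanded when the call began, along the tool's axes at that moment; what a row does not reach only later rows make up. Full scale, the value 1, is 50 cm for a shift and 1.5 rad for a turn. A row lasts 1/8 s, in which the tool goes at most 62.5 mm and 10.7 degrees, less where a joint would pass 70% of its speed; a pose out of reach is approached as far as the arm can. A call with a number of a shift or a turn outside -1 to 1 is refused whole. A call with a gripper value outside its range is refused whole. The fingers move at their own pace and stop on an object; the grip force is fixed at half the most. Time passes only in rows, so rows that repeat a pose let the fingers close, or fill a call up. It gives the time, the measured TCP pose, the force, the opening and the grip force at its end, in the units of the state.
- state(): the state, without advancing time (a new reading comes with each control period).
- grab_frame(name): name is "scene" or "top"; returns a dict with "color" (384x512x3 uint8, red, green, blue), "range_z" (384x512 float32, m along the optical axis (not along the pixel's ray), 0 where there is no reading), "intrinsics" (3x3 intrinsics, pixels), "world_from_camera" (4x4, takes a point from camera to world coordinates). Camera axes: x right, y up, looking along -z (the intrinsics and any distortion apply to the point x, -y, -z); pixel columns grow to the right and rows downward; lengths in m; the calibration is good to about 2 mm. A picture is of the moment at which its call begins.
- job_done(): hands the job in; it is judged then, once.
Trained networks look in the newest picture that a camera, given by its name, has taken for a name from the list of things; names that differ only in an ending like _2 or _b are one class to them, and where a whole thing is asked for, a point or a joint stands for the part that bears it (a point fixed in the world has none). Each returns a list of dicts, best first, with "p" (0 to 1); they miss things now and then, are a little off and sometimes report something else, mostly with a low value. They report only what shows in the picture. A call takes as long as a camera call.
- cut_out(camera, thing): "pixels" (384x512 bool, what is visible of it).
- place_of(camera, thing): "at" ([x, y, z] in m, in world coordinates, good to about 4 mm: a listed point, or the origin of a listed thing).
The state is a dict: "time": time; "joint_pos": joint angles; "joint_vel": joint speeds; "joint_efforts": joint torques, N m; "tool_pos": TCP position; "tool_rot": TCP orientation; "contact_force": force on the tool from outside, world axes, zero at the start; "ft_torque": the same for the moment, N m; "gripper_width": opening from 0.0 (shut) to 1.0 (fully open); "grasp_force": force on a finger pad.
Only numpy, scipy, OpenCV 4.12 (cv2) and the standard library are available. Lean on these libraries where they do the work, as an engineer would, in place of code of your own. Each camera call takes 0.05 s, during which the arm holds its last target. There are 200 camera calls.

## Working session

There is one attempt and no reset: what is moved stays moved. The work goes in short steps, Python scripts to look and compute and a tool call to move; the robot and the scene stay as the last step left them, time stands still between calls to the robot, and variables do not carry over. Pictures are saved under pics/ and viewed, at most 10 in all, crops included, and the job is handed in when it is done.

Besides the shell and the picture viewer there is one more tool, called after "Emit:" as name(argument=value, ...) on one line, values as JSON. jog_arm: Moves the arm, as the interface text tells. Shift numbers are shares of 50 cm and turn numbers shares of 1.5 rad, none past 1 either way. Its arguments: {"type":"object","properties":{"motion":{"type":"string"}},"required":["motion"]}

```bash
mkdir -p pics
python3 - <<'E'
from plant import *
import cv2,numpy as np
s=state();print(s['time'],s['tool_pos'],s['tool_rot'])
ims=[]
for c in("scene","top"):
    f=grab_frame(c);np.savez(f'{c}.npz',**f);ims.append(f['color'])
    for n in("shaker_a","lever_a_post","lever_a_pivot","start_a_top","tube_rack","dishes","dark_jar","press_die"):
        try: print(c,n,[(round(d['p'],2),np.round(d['at'],3).tolist()) for d in place_of(c,n)[:3]])
        except Exception as e: print(n,e)
cv2.imwrite('pics/s.png',ims[0][...,::-1]);cv2.imwrite('pics/t.png',ims[1][...,::-1])
print(state()['time'])
E
```

```text
0.0 [ 0.26591609 -0.56490824  0.23002623] [-1.06282898e-03  9.75916176e-01  2.18143253e-01 -9.11519595e-05]
scene shaker_a [(0.9, [0.46, -0.234, 0.013]), (0.84, [0.489, 0.344, 0.002])]
scene lever_a_post [(0.7, [0.422, 0.364, 0.098])]
scene lever_a_pivot [(0.67, [0.478, 0.349, 0.096])]
scene start_a_top [(0.68, [0.49, 0.341, 0.004])]
scene tube_rack [(0.64, [0.539, 0.369, 0.044])]
scene dishes [(0.81, [0.501, -0.189, 0.06])]
scene dark_jar [(0.69, [0.46, -0.236, 0.014]), (0.65, [0.416, -0.499, 0.004])]
scene press_die [(0.53, [0.416, 0.01, 0.0])]
top shaker_a [(0.92, [0.493, 0.347, 0.006]), (0.61, [0.466, -0.234, 0.011]), (0.34, [0.417, -0.5, -0.0])]
top lever_a_post [(0.61, [0.422, 0.365, 0.098])]
top lever_a_pivot [(0.71, [0.477, 0.343, 0.098])]
top start_a_top [(0.54, [0.459, 0.265, 0.087])]
top tube_rack [(0.84, [0.537, 0.365, 0.048])]
top dishes [(0.68, [0.498, -0.186, 0.053])]
top dark_jar [(0.75, [0.416, -0.498, 0.0])]
top press_die [(0.48, [0.421, 0.005, 0.0])]
0.9
```

View pics/s.png

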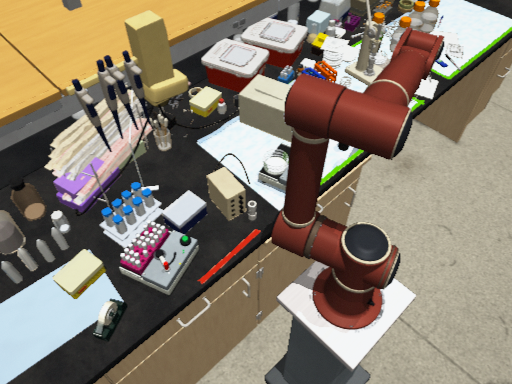

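View pics/t.png

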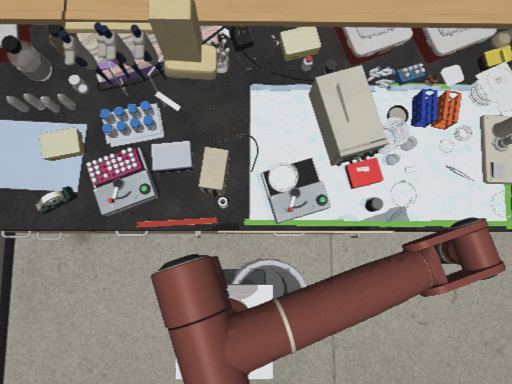

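The images show shaker A, with the magenta rack, at left: top view about (122,185), red post (115,196), green button (145,188). Shaker B is at about (295,190). The network positions agree with this. Next I'll refine yaw and height from the depth data.

```bash
cat > h.py <<'E'
import numpy as np
def cloud(c):
    f=np.load(f'{c}.npz');K=f['intrinsics'];z=f['range_z'];v,u=np.indices(z.shape)
    p=np.stack([(u-K[0,2])/K[0,0]*z,-(v-K[1,2])/K[1,1]*z,-z],-1)
    T=f['world_from_camera'];return p@T[:3,:3].T+T[:3,3],f['color'].astype(int),z>0
E
python3 - <<'E'
from h import *
import cv2
for c in("top","scene"):
    P,C,ok=cloud(c);x,y,z=P[...,0],P[...,1],P[...,2];R,G,B=C[...,0],C[...,1],C[...,2]
    A=ok&(abs(x-.49)<.15)&(abs(y-.346)<.15)
    con=A&(z>.055)&(z<.078)&(abs(R-G)<25)&(abs(G-B)<25)&(R>80)&(x<.5)
    print(c,'console z',np.median(z[con]),con.sum(), cv2.minAreaRect(P[con][:,:2].astype(np.float32)*1000))
    mag=A&(z>.06)&(R>110)&(B>60)&(G<70); print('rack rect',cv2.minAreaRect(P[mag][:,:2].astype(np.float32)*1000),mag.sum(),np.percentile(z[mag],90))
    g=A&(G>R+30)&(G>B+20)&(z>.07);print('green',g.sum(),np.median(P[g],0))
    r=A&(R>140)&(G<70)&(B<70)&(z>.08);print('red',r.sum(),np.median(P[r],0),P[r].max(0),P[r].min(0))
    t=ok&(x>.3)&(x<.6)&(abs(y)<.6)
    for a in np.arange(-.6,.5,.1):
        m=t&(y>a)&(y<a+.1); print(round(a,1),round(z[m].max(),3) if m.any() else None,end='; ')
    print()
E
```

```text
top console z 0.06980724825959217 1236 ((453.92401123046875, 331.831787109375), (100.5910873413086, 182.3248748779297), 21.0529842376709)
rack rect ((523.2305908203125, 357.4803466796875), (116.71652221679688, 182.61524963378906), 55.645835876464844) 308 0.07941473600193034
green 36 [0.4594083  0.2630884  0.08970759]
red 6 [0.41987488 0.36067204 0.10779672] [0.42151037 0.36611291 0.10893559] [0.41508916 0.35865054 0.10487398]
-0.6 0.558; -0.5 0.56; -0.4 0.163; -0.3 0.124; -0.2 0.103; -0.1 0.133; -0.0 0.137; 0.1 0.075; 0.2 0.106; 0.3 0.113; 0.4 0.111; 
scene console z 0.07062354193209408 1202 ((463.2821350097656, 333.70330810546875), (124.45626068115234, 184.66957092285156), 20.69937515258789)
rack rect ((533.1593017578125, 362.70489501953125), (75.0616455078125, 164.25607299804688), 21.923105239868164) 325 0.07990621517225814
green 44 [0.4571959  0.26300235 0.09008895]
red 13 [0.41648262 0.36376697 0.10906759] [0.42178365 0.36694122 0.11580803] [0.41327188 0.35830974 0.10141245]
-0.6 0.558; -0.5 0.558; -0.4 0.1; -0.3 0.107; -0.2 0.106; -0.1 0.133; -0.0 0.137; 0.1 0.075; 0.2 0.108; 0.3 0.116; 0.4 0.111;
```

Emit:
jog_arm(motion="0 0.08 -0.09 0 0 0 0.05; 0 0.16 -0.18 0 0 0 0.05; 0 0.24 -0.27 0 0 0 0.05; 0 0.32 -0.36 0 0 0 0.05; 0 0.4 -0.44 0 0 0 0.05")

```text
time: 1.52
tool_pos: [0.3536, -0.2795, 0.2315]
tool_rot: [0.0, 0.983, 0.181, 0.0]
contact_force: [0.1, 0.1, 0.4]
gripper_width: -0.003
grasp_force: 0.0
```

Emit:
jog_arm(motion="0 0.07 -0.09 0 0 0 0; 0 0.14 -0.18 0 0 0 0; 0 0.22 -0.28 0 0 0 0; 0 0.29 -0.37 0 0 0 0; 0 0.36 -0.46 0 0 0 0")

```text
time: 2.15
tool_pos: [0.4398, -0.0002, 0.2318]
tool_rot: [0.0, 0.983, 0.182, 0.001]
contact_force: [1.3, -0.2, -0.2]
gripper_width: -0.0
grasp_force: 0.0
```

Emit:
jog_arm(motion="0 0.03 -0.11 0 0 0 0; 0 0.06 -0.22 0 0 0 0; 0 0.09 -0.33 0 0 0 0; 0 0.12 -0.44 0 0 0 0; 0 0.15 -0.55 0 0 0 0")

```text
time: 2.78
tool_pos: [0.411, 0.2834, 0.2317]
tool_rot: [-0.0, 0.983, 0.182, 0.001]
contact_force: [2.2, -0.3, 0.9]
gripper_width: -0.002
grasp_force: 0.0
```

Emit:
jog_arm(motion="0 0.03 -0.11 0 0 0 0; 0 0.06 -0.224 0 0 0 0; 0 0.06 -0.224 0.1 0 0 0; 0 0.06 -0.224 0.15 0 0 0; 0 0.06 -0.224 0.15 0 0 0")

```text
time: 3.4
tool_pos: [0.3979, 0.3958, 0.1535]
tool_rot: [0.001, 0.983, 0.182, -0.003]
contact_force: [-0.2, 0.2, 0.1]
gripper_width: -0.001
grasp_force: 0.0
```

Emit:
jog_arm(motion="0 0.006 0 0.05 0 0 0; 0 0.006 0 0.09 0 0 0; 0 0.006 0 0.12 0 0 0; 0 0.006 0 0.13 0 0 0; 0 0.006 0 0.13 0 0 0")

```text
time: 4.03
tool_pos: [0.4023, 0.3979, 0.0913]
tool_rot: [0.0, 0.983, 0.181, -0.0]
contact_force: [0.4, -0.1, 0.1]
gripper_width: 0.001
grasp_force: 0.0
```

Run:
```python
from plant import *
import cv2,numpy as np
f=grab_frame("scene");np.savez('scene.npz',**f)
cv2.imwrite('pics/s2.png',cv2.resize(f['color'][200:310,90:230,::-1],None,fx=5,fy=5,interpolation=2))
```

```text
(no output)
```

View pics/s2.png

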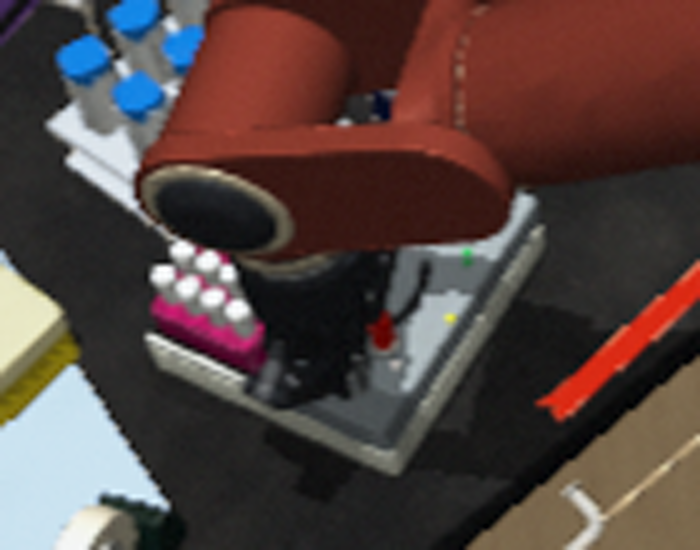

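The closed fingers are at about (290,370) in the crop, beside the red post at (383,330) on its +y side. The lever is at the white mark, so I can push now.

Emit:
jog_arm(motion="0 0 0.025 0 0 0 0; 0 0 0.05 0 0 0 0; 0 0 0.075 0 0 0 0; 0 0 0.1 0 0 0 0; 0 0 0.12 0 0 0 0")

```text
time: 4.7
tool_pos: [0.4234, 0.342, 0.0916]
tool_rot: [-0.002, 0.984, 0.181, -0.0]
contact_force: [-4.9, 7.3, -0.1]
gripper_width: -0.001
grasp_force: 4.2
```

Emit:
jog_arm(motion="0 0 0.01 0 0 0 0; 0 0 0.02 0 0 0 0; 0 0 0.03 0 0 0 0; 0 0 0.04 0 0 0 0; 0 0 0.044 0 0 0 0")

```text
time: 5.32
tool_pos: [0.4319, 0.3206, 0.0913]
tool_rot: [0.0, 0.983, 0.181, 0.0]
contact_force: [-0.3, -0.2, 1.5]
gripper_width: -0.004
grasp_force: 0.0
```

Emit:
jog_arm(motion="0 0 0.004 0 0 0 0; 0 0 0.008 0 0 0 0; 0 0 0.012 0 0 0 0; 0 0 0.012 0 0 0 0; 0 0 0.012 0 0 0 0")

```text
time: 5.95
tool_pos: [0.4331, 0.3175, 0.0914]
tool_rot: [-0.002, 0.983, 0.181, -0.0]
contact_force: [-1.6, 7.6, -1.6]
gripper_width: 0.002
grasp_force: 3.6
```

Emit:
jog_arm(motion="0 0 0.004 0 0 0 0; 0 0 0.008 0 0 0 0; 0 0 0.008 0 0 0 0; 0 0 0.008 0 0 0 0; 0 0 0.008 0 0 0 0")

```text
time: 6.58
tool_pos: [0.4334, 0.317, 0.0915]
tool_rot: [-0.006, 0.983, 0.182, -0.0]
contact_force: [-4.9, 18.2, -2.9]
gripper_width: -0.006
grasp_force: 9.6
```

Hard stop reached: force rose to 18 N with only 0.5 mm of movement. Backing off and rising now.

Emit:
jog_arm(motion="0 0 -0.03 0 0 0 0; 0 0 -0.06 0 0 0 0; 0 0 -0.06 -0.05 0 0 0; 0 0 -0.06 -0.1 0 0 0; 0 0 -0.06 -0.1 0 0 0")

```text
time: 7.2
tool_pos: [0.4259, 0.341, 0.1438]
tool_rot: [-0.001, 0.983, 0.182, 0.002]
contact_force: [-0.3, -0.1, -0.6]
gripper_width: -0.001
grasp_force: 0.0
```

Emit:
jog_arm(motion="0 0 -0.1 -0.1 0 0 0; 0 0 -0.2 -0.2 0 0 0; 0 0 -0.3 -0.2 0 0 0; 0 0 -0.38 -0.2 0 0 0; 0 0 -0.38 -0.2 0 0 0")

```text
time: 7.82
tool_pos: [0.355, 0.519, 0.2394]
tool_rot: [0.001, 0.983, 0.183, -0.001]
contact_force: [0.5, -0.6, -0.2]
gripper_width: -0.003
grasp_force: 0.0
```

Run:
```python
from plant import *
import cv2,numpy as np
for c in("top","scene"):
    f=grab_frame(c);np.savez(c+'.npz',**f)
    for n in("lever_a_post","lever_a_pivot","start_a_top"):
        print(c,n,[(round(d['p'],2),np.round(d['at'],3).tolist()) for d in place_of(c,n)[:2]])
    if c=='top': cv2.imwrite('pics/t2.png',cv2.resize(f['color'][130:230,60:190,::-1],None,fx=5,fy=5,interpolation=2))
```

```text
top lever_a_post [(0.61, [0.441, 0.302, 0.1])]
top lever_a_pivot [(0.84, [0.478, 0.347, 0.099])]
top start_a_top [(0.57, [0.461, 0.264, 0.091])]
scene lever_a_post [(0.51, [0.445, 0.3, 0.098])]
scene lever_a_pivot [(0.7, [0.479, 0.349, 0.098]), (0.32, [0.493, 0.341, 0.002])]
scene start_a_top []
```

View pics/t2.png

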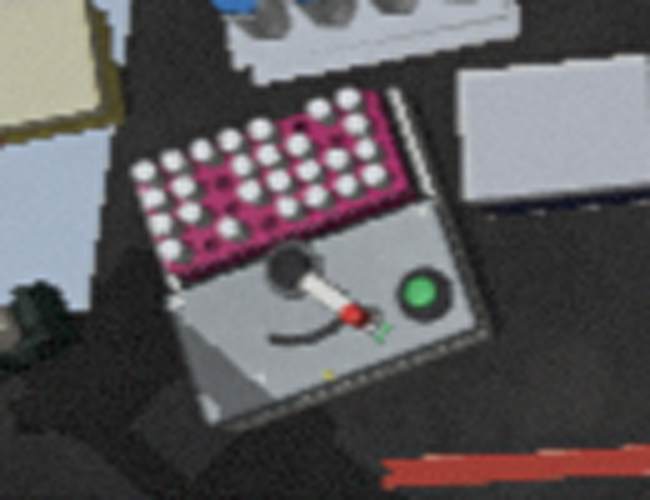

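The lever now points at the green marks: post at (353,315), button at (420,292) in the crop. That matches the predicted fast position. Going to the button.

Emit:
jog_arm(motion="0 0.01 0.12 0 0 0 0; 0 0.012 0.24 0 0 0 0; 0 0.012 0.36 0 0 0 0; 0 0.012 0.47 0 0 0 0; 0 0.012 0.551 0 0 0 0")

```text
time: 8.85
tool_pos: [0.4612, 0.2597, 0.2416]
tool_rot: [0.0, 0.984, 0.18, 0.0]
contact_force: [0.9, 0.8, -1.0]
gripper_width: 0.002
grasp_force: 0.0
```

Emit:
jog_arm(motion="0 0 0 0.1 0 0 0; 0 0 0 0.18 0 0 0; 0 0 0 0.24 0 0 0; 0 0 0 0.26 0 0 0; 0 0 0 0.26 0 0 0")

```text
time: 9.48
tool_pos: [0.4606, 0.262, 0.1114]
tool_rot: [0.0, 0.983, 0.181, -0.0]
contact_force: [-0.6, 0.8, 1.0]
gripper_width: 0.002
grasp_force: 0.0
```

Emit:
jog_arm(motion="0 -0.003 0 0.02 0 0 0; 0 -0.003 0 0.036 0 0 0; 0 -0.003 0 0.046 0 0 0; 0 -0.003 0 0.054 0 0 0; 0 -0.003 0 0.054 0 0 0")

```text
time: 10.1
tool_pos: [0.4594, 0.2618, 0.086]
tool_rot: [0.0, 0.983, 0.181, -0.0]
contact_force: [-4.7, -1.7, 10.0]
gripper_width: 0.003
grasp_force: 5.0
```

Emit:
jog_arm(motion="0 0 0 0.004 0 0 0; 0 0 0 0.008 0 0 0; 0 0 0 0.008 0 0 0; 0 0 0 0.008 0 0 0; 0 0 0 0.008 0 0 0")

```text
time: 10.72
tool_pos: [0.4596, 0.262, 0.0857]
tool_rot: [0.0, 0.983, 0.182, -0.001]
contact_force: [-14.5, -6.5, 29.1]
gripper_width: -0.005
grasp_force: 14.6
```

Bottomed out: 29 N with only 0.3 mm more travel. Releasing straight up.

Emit:
jog_arm(motion="0 0 0 -0.03 0 0 0; 0 0 0 -0.1 0 0 0; 0 0 0 -0.2 0 0 0; 0 0 0 -0.3 0 0 0; 0 0 0 -0.3 0 0 0")

```text
time: 11.35
tool_pos: [0.4618, 0.2628, 0.2361]
tool_rot: [-0.001, 0.983, 0.181, 0.005]
contact_force: [-1.5, 0.9, 0.4]
gripper_width: 0.001
grasp_force: 0.0
```

Emit:
jog_arm(motion="0 0 0.1 0 0 0 0; 0 0 0.2 0 0 0 0; 0 0 0.3 0 0 0 0; 0 0 0.36 0 0 0 0; 0 0 0.36 0 0 0 0")

```text
time: 11.98
tool_pos: [0.5232, 0.0919, 0.2287]
tool_rot: [-0.0, 0.984, 0.18, -0.001]
contact_force: [-0.1, 1.1, -0.4]
gripper_width: -0.003
grasp_force: 0.0
```

Run:
```python
from plant import *
import cv2,numpy as np
f=grab_frame("top");np.savez('top.npz',**f)
for n in("lever_a_post","start_a_top","tube_rack","press_die"):
    print(n,[(round(d['p'],2),np.round(d['at'],3).tolist()) for d in place_of("top",n)[:2]])
from h import *
P,C,ok=cloud('top');R,G,B=C[...,0],C[...,1],C[...,2]
g=ok&(abs(P[...,0]-.46)<.03)&(abs(P[...,1]-.263)<.03)&(G>R+30)&(G>B+20);print(g.sum(),np.median(P[g],0) if g.any() else 0)
print(state()['tool_pos'],state()['contact_force'])
cv2.imwrite('pics/t3.png',cv2.resize(f['color'][130:230,60:230,::-1],None,fx=4,fy=4,interpolation=2))
```

```text
lever_a_post [(0.27, [0.539, 0.363, 0.045])]
start_a_top [(0.71, [0.532, 0.365, 0.052]), (0.42, [0.461, 0.262, 0.093])]
tube_rack [(0.74, [0.534, 0.366, 0.05]), (0.45, [0.415, -0.503, 0.001])]
press_die [(0.56, [0.421, 0.006, 0.001])]
38 [0.45890626 0.26333602 0.090547  ]
[0.5228899  0.09449685 0.22983654] [-0.34678609 -0.04347838 -0.74814406]
```

View pics/t3.png

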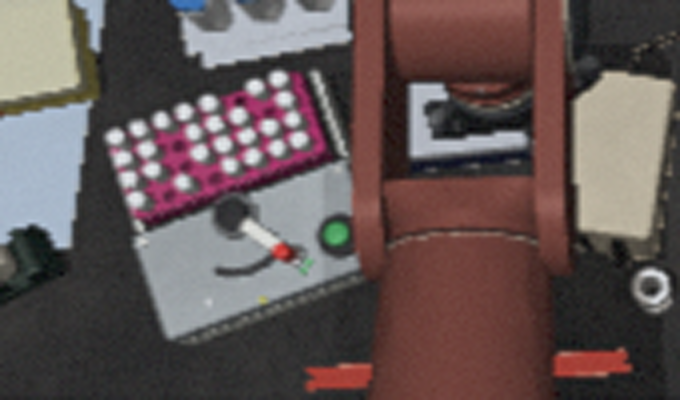

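The lever is still at the green marks (post at (284,252)). The button at (336,233) is back up (z 0.0905, as before), and the rack and die haven't moved. The robot is clear.

```bash
python3 -c "from plant import *;print(job_done())"
```

```text
the job is handed in; nothing more can be done
None
```

I pushed shaker A's lever to the fast stop, then pressed its start button fully down and let it up; the job is handed in, and the hand-in call returned no verdict.

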